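Tighten the pivot screw of the tailor's shears

ROBOT

A 7-joint arm with a two-finger parallel gripper is mounted at the origin on the work surface. World frame = base frame: x ahead of the robot, y to its left, z up, the work surface at z = 0. Lengths are in m, angles in rad, forces in N, time in s.
With the tool pointing down it reaches from about 0.425 to 0.95 m from the base axis. Payload 4.7 kg.
Tool frame: the origin (TCP) lies between the finger pads; the fingertips stand 19 mm ahead of it and the grasp point (between the pads) is the TCP; z points along the fingers, y is the line along which they close (so a half turn about z gives the same grasp; the last joint's range is limited). The gripper opens to 87 mm and grips with 3 to 60 N. Pads are 19 mm wide; open, the fingers measure 117 mm over their backs; the gripper's body (75 mm by 190 mm) begins 51 mm behind the grasp point.
Start: joints at [1.141, 0.469, -0.049, 1.532, 0.024, 1.141, -0.082], TCP at [0.263, -0.622, 0.242] pointing down, gripper open.
Joint ranges: [-2.59, 2.59], [-0.33, 1.99], [-1.39, 1.29], [0.1, 2.45], [-1.04, 4.18], [0.21, 1.99], [-2.66, 2.66]. Speed limits (rad/s): [2.57, 2.57, 3.14, 3.14, 3.14, 3.14, 3.14].

INTERFACE

Orientations are given as a unit quaternion [x, y, z, w].
In Python, from plant import get_obs, read_camera, finish_job, find_in, masks_of gives the robot as it stands.
- The arm moves only by the shell command python3 -m crank 'ROWS'. ROWS is JSON, a list that holds one entry, the list of rows, each a list of 5 numbers: the finger opening in m, from 0 to 0.087, then the shift along the world's x, y, z in m, then the turn about the world's z in rad. In form: [[[fingers, tx, ty, tz, twist], ...]]. A call has 1 to 20 rows; each row shifts and turns the commanded pose from where the row before left it; what a row does not reach is not made up. A row lasts 1/8 s, in which the tool goes at most 62.5 mm and 10.7 degrees, less where a joint would pass 70% of its speed; a pose out of reach is approached as far as the arm can. A call is refused whole if a number of a shift passes 0.0625 or a number of a turn 0.188, either way. A call with a gripper value outside its range is refused whole. The fingers move at their own pace and stop on an object; the grip force is fixed at half the most. Time passes only in rows, so rows that do not move let the fingers close. It gives the time, the measured TCP pose, the force, the opening and the grip force at its end, in the units of the state.
- get_obs(): the state, without advancing time (a new reading comes with each control period).
- read_camera(name): name is "scene" or "top" or "wrist"; returns a dict with "image" (400x640x3 uint8, red, green, blue), "depth" (400x640 float32, m along the optical axis (not along the pixel's ray), 0 where there is no reading), "intrinsics" (3x3 intrinsics, pixels), "cam_to_world" (4x4, takes a point from camera to world coordinates). Camera axes: x right, y down, z forward; pixel columns grow to the right and rows downward; lengths in m; the calibration is good to about 2 mm. A picture is of the moment at which its call begins.
- finish_job(): hands the job in; it is judged then, once.
Trained networks look in a picture, given as the dict that the camera call returned (one of the last four; its "shot" number tells which), for a name from the list of things; names that differ only in an ending like _2 or _b are one class to them, and where a whole thing is asked for, a point or a joint stands for the part that bears it (a point fixed in the world has none). Each returns a list of dicts, best first, with "p" (0 to 1); they miss things now and then, are a little off and sometimes report something else, mostly with a low value. They report only what shows in the picture. A call takes as long as a camera call. They do not tell look-alikes from the thing itself.
- find_in(picture, thing): "centre" ([column, row] in pixels, amid what is visible of it).
- masks_of(picture, thing): "mask" (400x640 bool, what is visible of it) and "centre" ([column, row] in pixels, amid what is visible of it).
The state is a dict: "time": time; "joint_positions": joint angles; "dq": joint speeds; "tau": joint torques, N m; "position": TCP position; "ee_rot": TCP orientation; "contact_force": force on the tool from outside, world axes, zero at the start; "wrist_torque": the same for the moment, N m; "finger_gap": opening from 0.0 (shut) to 1.0 (fully open); "gripper_force": force on a finger pad.
Only numpy, scipy, OpenCV 4.12 (cv2) and the standard library are available. Lean on these libraries where they do the work, as an engineer would, in place of code of your own. Each camera call takes 0.05 s, during which the arm holds its last target. There are 200 camera calls.

TASK

Take the yellow-and-black flat-blade screwdriver from the stand, seat its blade fully in the slot of the brass pivot screw of the big tailor's shears clamped in the jig, and tighten the screw clockwise until you feel it come up snug against its stop, fully home. Push just enough to keep the blade bottomed in the slot while it turns, without leaning hard on the screw, forcing it past snug or scratching the shears with the blade. Then stand the screwdriver back upright in the hole that it came from, and leave all the other tools and things where they are.

Things in the scene. Friction and masses are not known exactly. Their poses are not given: they have to be found in the camera images.
- driver_mid (a point): The yellow-and-black flat-blade screwdriver, standing blade down in one of the three holes of the stand (which one varies). 170 mm long. This point is on its axis, 122 mm above the end of the blade, half-way up the handle. z runs up the axis from blade to handle; x runs along the 12 mm width of the blade.
- driver_tip (a point): The middle of the end of that screwdriver's blade: the same point and axes as driver.
- slot (a point): The brass pivot screw of the shears: the middle of its round head's top face, at the mouth of the slot. z is up along the screw's axis; x runs along the slot. The head is 20 mm across and stands 6 mm high on the shears; the straight slot runs right across it, open at both ends, 2.5 mm wide and 3 mm deep. It turns with the screw, and sinks 1.25 mm a turn.
- jig: The aluminium holding jig, 270 x 94 mm, fixed to the bench, the shears clamped in it, blade tips towards its +x. Origin at the underside, straight below the screw. Highest part: a toggle clamp, 72 mm high, 45 to 95 mm from the screw towards -x, its red handle out to +y; nearer to the screw nothing stands higher than the screw.
- shears: The tailor's shears in the jig: steel blades 36 mm wide at the screw, their top 34 mm above the jig's underside, 6 mm below the top of the screw's head. Same origin and axes as the jig.
- pivot: The pivot screw itself; origin on its axis at the underside of the head, 6 mm below slot, axes as there. Clockwise (seen from above) tightens it: about 0.05 N m turns it and it stays where it is left. It starts 40 to 80 degrees short of home; how far differs and cannot be seen. Home, it meets a stop: resistance rises within a few degrees; 0.1 N m is snug, over 0.2 forced.
- driver: The same screwdriver, 0.16 kg; origin at the end of its blade, axes as driver_mid. Hexagonal handle from 75 to 170 mm above the blade's end, 28 mm across flats; one pair of flats faces +x and -x, the others every 60 degrees round. Below it a shaft 10 mm thick, ending in a flat blade 12 mm wide (along x) and 2 mm thick.
- stand: The plywood screwdriver stand, fixed to the bench: a shelf 56 x 232 x 16 mm, its top 90 mm above the origin (centre of the underside), on two end boards. Three round through holes of 18 mm diameter lie on its y axis at -70, 0 and +70 mm, one driver in each; the handles rest on the shelf's top.
- red_driver_mid (a point): Another screwdriver, red round handle 28 mm across and 85 mm long, standing in the stand; to be left alone. This point is 115 mm above its end, on its axis.
- blue_driver_mid (a point): Another screwdriver, blue round handle 26 mm across and 77 mm long, standing in the stand; to be left alone. This point is 115 mm above its end, on its axis.
- scissors_a: Loose all-steel hairdressing scissors, 170 mm long, lying on the mat; to be left alone.
- scissors_b: Loose hairdressing scissors with black finger rings, 160 mm long, lying on the mat; to be left alone.
- oil: Small clear oil bottle with a red cap, 36 mm across, 85 mm high; to be left alone.
- spool: White thread spool, 48 mm across, 70 mm high; to be left alone.
- stone: Whetstone, 30 x 120 x 19 mm, lying flat between the robot and the stand; to be left alone.
- tin: Round tin with a green lid, 66 mm across, 22 mm high; to be left alone.
Mind the look-alikes: they are no part of the job. Of the things like the driver, leave any that is green; of the rest the smaller one is meant.

How it is judged:
By the outcome, as a careful person would: the job done as asked, in the order asked, and still so for the second after the job is handed in, with the robot touching nothing.
It also fails if it takes over 72 s, if anything falls off the work surface, if the arm or the gripper's body presses on something with over 40 N, if the wrist force passes 120 N, or if a joint passes its speed limit or range.

## Working session

There is one attempt and no reset: what is moved stays moved. The work goes in short steps, Python scripts to look and compute and a shell command to move; the robot and the scene stay as the last step left them, time stands still between calls to the robot, and variables do not carry over. Pictures are saved under pics/ and viewed, at most 10 in all, crops included, and the job is handed in when it is done.

```bash
mkdir -p pics; ls
cat > h.py <<'E'
import numpy as np, cv2
from plant import get_obs, read_camera, finish_job, find_in, masks_of
def pt(c,u,v,z=None):
    K=np.array(c["intrinsics"]);T=np.array(c["cam_to_world"])
    r=np.linalg.inv(K)@[u,v,1.]
    if z is None:
        d=c["depth"][int(round(v)),int(round(u))]; return (T@np.r_[r*d,1])[:3]
    w=T[:3,:3]@r; return T[:3,3]+w*(z-T[2,3])/w[2]
def cloud(c,m):
    K=np.array(c["intrinsics"]);T=np.array(c["cam_to_world"])
    v,u=np.nonzero(m&(c["depth"]>0)); d=c["depth"][v,u]
    P=np.linalg.inv(K)@np.array([u*d,v*d,d]); return (T[:3,:3]@P).T+T[:3,3],u,v
def save(c,n): cv2.imwrite(f"pics/{n}.png",cv2.cvtColor(c["image"],cv2.COLOR_RGB2BGR))
E
python3 - <<'E'
from h import *
o=get_obs();print({k:np.round(v,3) for k,v in o.items()})
for cam in("scene","top"):
    c=read_camera(cam);save(c,cam)
    print(cam,np.round(np.array(c["cam_to_world"]),3).tolist(),np.array(c["intrinsics"])[0,0])
    for t in("driver_mid","slot","driver","stand","jig","shears","red_driver_mid","blue_driver_mid"):
        for f in find_in(c,t)[:4]:
            print(t,round(f["p"],2),np.round(f["centre"]),np.round(pt(c,*f["centre"]),3))
E
```

```text
pics
{'time': np.float64(0.0), 'joint_positions': array([ 1.141,  0.469, -0.049,  1.534,  0.024,  1.141, -0.082]), 'dq': array([ 0.001,  0.001, -0.002, -0.002, -0.   ,  0.001, -0.001]), 'tau': array([ 1.0000e-03, -5.0797e+01, -8.0000e-02, -2.3615e+01, -6.1000e-02,
        3.8000e-02,  0.0000e+00]), 'position': array([ 0.263, -0.621,  0.241]), 'ee_rot': array([ 0.98 ,  0.199, -0.   , -0.001]), 'contact_force': array([ 0.272,  0.388, -0.314]), 'wrist_torque': array([0.048, 0.003, 0.041]), 'gripper_force': np.float64(0.0), 'finger_gap': np.float64(1.005)}
scene [[-0.474, 0.577, -0.665, 1.202], [0.881, 0.316, -0.353, 0.351], [0.006, -0.753, -0.658, 0.754], [0.0, 0.0, 0.0, 1.0]] 365.9177609127602
driver_mid 0.75 [476. 164.] [0.3   0.347 0.183]
driver_mid 0.62 [392. 201.] [0.51  0.193 0.149]
driver_mid 0.61 [438. 164.] [0.259 0.248 0.121]
driver 0.89 [474. 171.] [0.3  0.35 0.16]
driver 0.78 [391. 201.] [0.51  0.19  0.148]
driver 0.73 [437. 161.] [0.258 0.243 0.131]
stand 0.66 [417. 242.] [0.549 0.28  0.082]
jig 0.64 [296. 208.] [ 0.543 -0.071  0.036]
shears 0.71 [298. 205.] [ 0.532 -0.072  0.038]
red_driver_mid 0.64 [438. 229.] [0.543 0.317 0.139]
blue_driver_mid 0.67 [416. 214.] [0.525 0.26  0.146]
top [[0.021, -0.985, 0.171, 0.3], [-1.0, -0.021, 0.001, -0.001], [0.003, -0.171, -0.985, 1.344], [0.0, 0.0, 0.0, 1.0]] 490.42185001807695
driver_mid 0.76 [164. 295.] [0.279 0.335 0.235]
driver_mid 0.74 [242. 207.] [0.49  0.179 0.187]
driver_mid 0.73 [208. 314.] [0.238 0.248 0.17 ]
slot 0.56 [345. 204.] [ 0.526 -0.075  0.045]
slot 0.35 [228. 130.] [0.718 0.245 0.071]
driver 0.91 [166. 296.] [0.277 0.335 0.223]
driver 0.78 [239. 209.] [0.484 0.185 0.189]
driver 0.73 [212. 311.] [0.243 0.24  0.164]
jig 0.9 [344. 210.] [ 0.511 -0.073  0.035]
shears 0.61 [339. 221.] [ 0.481 -0.061  0.042]
red_driver_mid 0.74 [186. 195.] [0.518 0.319 0.17 ]
blue_driver_mid 0.42 [215. 203.] [0.501 0.249 0.161]
```

View pics/top.png

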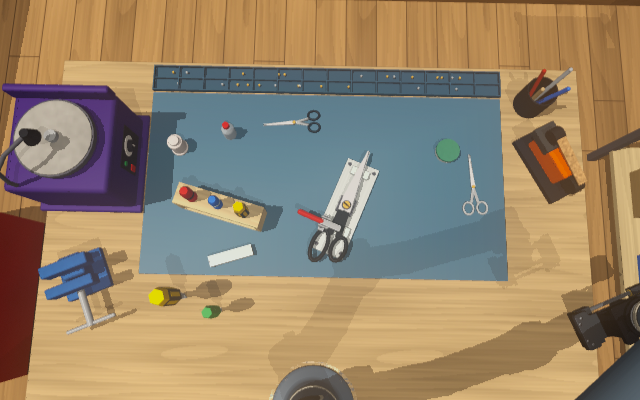

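```bash
python3 -c "
import cv2
a=cv2.imread('pics/scene.png')[130:270,340:540];cv2.imwrite('pics/crop1.png',cv2.resize(a,None,fx=4,fy=4,interpolation=2))"
```

```text
(no output)
```

View pics/crop1.png

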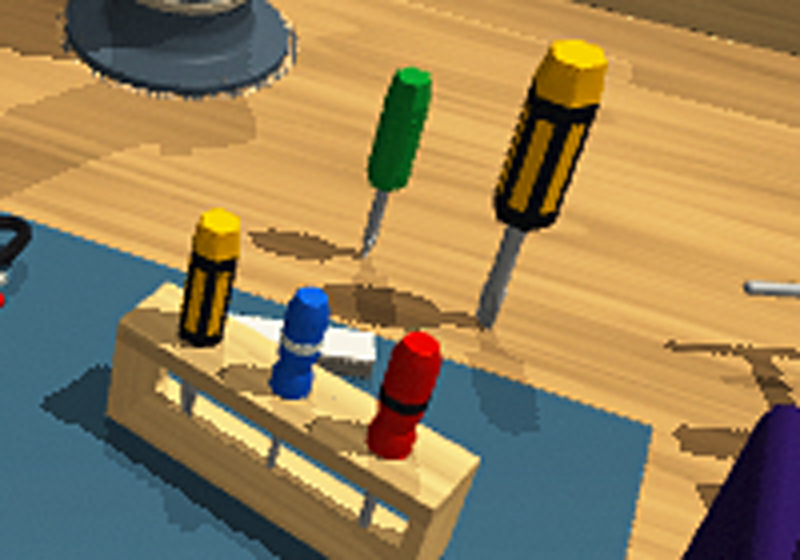

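Three candidates show up: yellow in the stand at scene (392,201), a big yellow one on the bench at (476,164), and a green one at (438,164). The one in the stand is meant: it isn't green, it is the smaller yellow one, and it sits in the stand's end hole. I'll pass over the jig on the way and look at the slot.

```bash
python3 -m crank '[[[0.087,0.024,0.054,0.012,0],[0.087,0.024,0.054,0.012,0],[0.087,0.024,0.054,0.012,0],[0.087,0.024,0.054,0.012,0],[0.087,0.024,0.054,0.012,0],[0.087,0.024,0.054,0.012,0],[0.087,0.024,0.054,0.012,0],[0.087,0.024,0.054,0,0],[0.087,0.024,0.054,0,0],[0.087,0.024,0.054,0,0],[0.087,0,0,0,0]]]'
python3 - <<'E'
from h import *
o=get_obs();print(np.round(o["joint_positions"],2),o["position"])
c=read_camera("wrist");save(c,"w1")
print(np.round(np.array(c["cam_to_world"]),3).tolist(),np.array(c["intrinsics"])[0,0])
for t in("slot","pivot","jig"):
    for f in find_in(c,t)[:3]: print(t,round(f["p"],2),np.round(f["centre"]),np.round(pt(c,*f["centre"]),4))
E
```

```text
time: 2.28
position: [0.5047, -0.0759, 0.326]
ee_rot: [0.979, 0.204, 0.001, -0.001]
contact_force: [-0.1, -1.5, -0.4]
finger_gap: 1.003
gripper_force: 0.0
[ 0.44  0.16 -0.42  1.78  0.06  1.21 -1.16] [ 0.50470287 -0.07586397  0.32597626]
[[0.399, -0.879, -0.26, 0.576], [-0.917, -0.383, -0.112, -0.045], [-0.001, 0.283, -0.959, 0.471], [0.0, 0.0, 0.0, 1.0]] 292.1071028864575
slot 0.47 [329. 152.] [ 0.5299 -0.0815  0.0463]
pivot 0.69 [326. 154.] [ 0.5265 -0.079   0.0478]
jig 0.7 [77. 92.] [0.499  0.1764 0.1705]
jig 0.64 [323. 150.] [ 0.5306 -0.0724  0.0462]
```

View pics/w1.png

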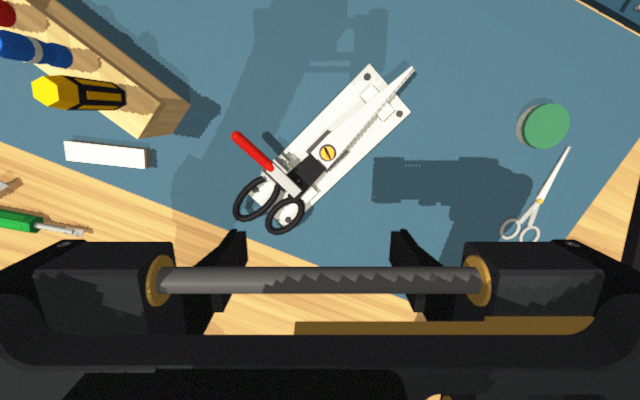

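The wrist picture shows the brass screw at (328,153), with the jig running diagonally; the yellow driver is at (75,92). I'll descend for a closer look at the slot.

```bash
python3 -m crank '[[[0.087,-0.008,-0.008,-0.055,0],[0.087,-0.008,-0.008,-0.055,0],[0.087,-0.008,-0.008,-0.05,0],[0.087,0,0,0,0]]]'
python3 - <<'E'
from h import *
o=get_obs();print(np.round(o["joint_positions"],2),o["position"])
c=read_camera("wrist");save(c,"w2")
for t in("slot","pivot"):
    for f in find_in(c,t)[:2]: print(t,round(f["p"],2),np.round(f["centre"]),np.round(pt(c,*f["centre"]),4))
m=masks_of(c,"pivot")[0]["mask"]
hsv=cv2.cvtColor(c["image"],cv2.COLOR_RGB2HSV)
P,u,v=cloud(c,m); print(len(u),u.min(),u.max(),v.min(),v.max(),np.percentile(P[:,2],[5,25,50,75,95]))
u0,v0=int(u.mean()),int(v.mean())
np.savez("w2.npz",**{k:np.array(c[k]) for k in("image","depth","intrinsics","cam_to_world")},m=m)
a=c["image"][v0-25:v0+25,u0-32:u0+32,::-1]; print("crop org",u0-32,v0-25)
cv2.imwrite("pics/w2c.png",cv2.resize(a,None,fx=12,fy=12,interpolation=cv2.INTER_CUBIC))
E
```

```text
time: 2.98
position: [0.4758, -0.1074, 0.1627]
ee_rot: [0.98, 0.197, -0.004, -0.001]
contact_force: [0.3, -0.1, 0.9]
finger_gap: 0.995
gripper_force: 0.0
[ 0.46  0.29 -0.38  2.03  0.14  0.86 -1.18] [ 0.47575717 -0.10735243  0.16268529]
slot 0.9 [313. 132.] [ 0.5283 -0.0803  0.0428]
slot 0.52 [33. 61.] [0.4957 0.1399 0.0612]
pivot 0.61 [312. 130.] [ 0.5298 -0.0786  0.0433]
31297 141 448 0 259 [0.01476845 0.01586575 0.03016024 0.03994372 0.06883145]
crop org 274 99
```

View pics/w2c.png

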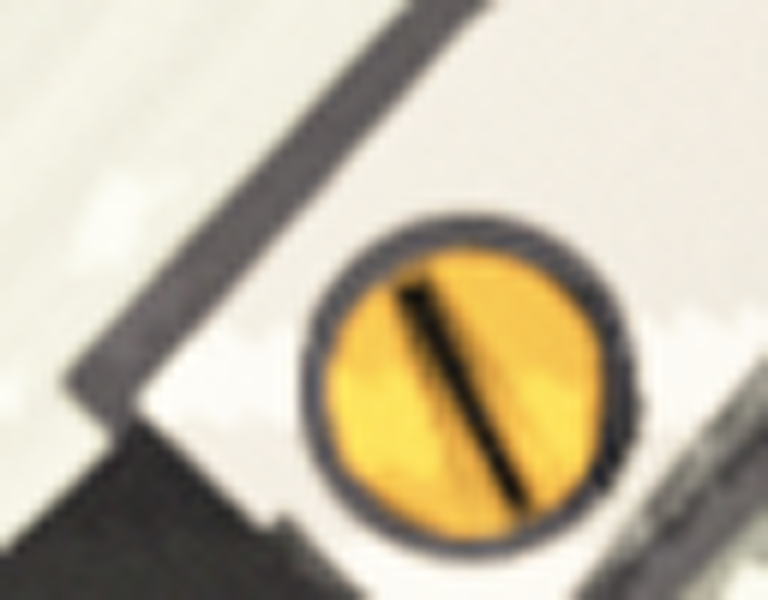

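The crop shows the brass head centred near crop (465,395), with the slot running from (410,285) to (520,510). Next I'll compute the slot pose, then move to the driver.

```bash
python3 - <<'E'
from h import *
c=dict(np.load("w2.npz")); hsv=cv2.cvtColor(c["image"],cv2.COLOR_RGB2HSV)
b=np.zeros((400,640),bool);s=np.s_[105:150,290:335]
b[s]=((hsv[...,0]>15)&(hsv[...,0]<35)&(hsv[...,1]>110)&(hsv[...,2]>120))[s]
pts=cv2.convexHull(np.argwhere(b)[:,::-1].astype(np.int32)); (eu,ev),ax,an=cv2.fitEllipse(pts)
P,_,_=cloud(c,b);z=np.median(P[:,2]);print("ell",eu,ev,ax,"z",z)
hull=np.zeros((400,640),np.uint8);cv2.fillConvexPoly(hull,pts,1)
g=c["image"].astype(int).sum(2); w=np.clip(330-g,0,None)*hull
v,u=np.nonzero(w); ww=w[v,u]
X=np.array([pt(c,a,d,z) for a,d in zip(u,v)])[:,:2]; m=np.average(X,axis=0,weights=ww)
C=np.cov((X-m).T,aweights=ww);e,V=np.linalg.eigh(C);d=V[:,1]
print("slot centre",m,"ell centre",pt(c,eu,ev,z),"angle deg",np.degrees(np.arctan2(d[1],d[0]))%180,np.sqrt(e))
E
python3 -m crank '[[[0.087,0,0.03,0.05,0],[0.087,0,0.05,0.05,0],[0.087,0,0.055,0.04,0],[0.087,0,0.055,0,0],[0.087,0,0.05,0,0],[0.087,0,0,0,0]]]'
python3 - <<'E'
from h import *
o=get_obs();print(np.round(o["joint_positions"],2),o["position"])
c=read_camera("wrist");save(c,"w3")
for t in("driver","driver_mid","red_driver_mid","blue_driver_mid","stand"):
    for f in find_in(c,t)[:3]: print(t,round(f["p"],2),np.round(f["centre"]),np.round(pt(c,*f["centre"]),4))
np.savez("w3.npz",**{k:np.array(c[k]) for k in("image","depth","intrinsics","cam_to_world")})
E
```

```text
ell 312.4499206542969 131.28622436523438 (23.305734634399414, 23.806150436401367) z 0.045912039002906774
slot centre [ 0.52972048 -0.07883962] ell centre [ 0.52905616 -0.07936427  0.04591204] angle deg 49.45166010972714 [0.00199347 0.00527824]
time: 3.92
position: [0.4793, 0.1296, 0.2993]
ee_rot: [0.979, 0.203, 0.003, -0.001]
contact_force: [0.1, -0.9, 0.3]
finger_gap: 1.001
gripper_force: 0.0
[ 0.16  0.16 -0.57  1.85  0.1   1.15 -1.6 ] [0.47934601 0.12964302 0.29931649]
driver 0.83 [269. 153.] [0.5023 0.1859 0.1915]
driver 0.56 [112. 232.] [0.2624 0.3804 0.0279]
driver_mid 0.93 [114. 232.] [0.2608 0.3801 0.0254]
driver_mid 0.8 [272. 157.] [0.5005 0.1826 0.1906]
red_driver_mid 0.91 [150.  62.] [0.5312 0.3104 0.1697]
blue_driver_mid 0.76 [219. 110.] [0.5161 0.2448 0.1638]
```

View pics/w3.png

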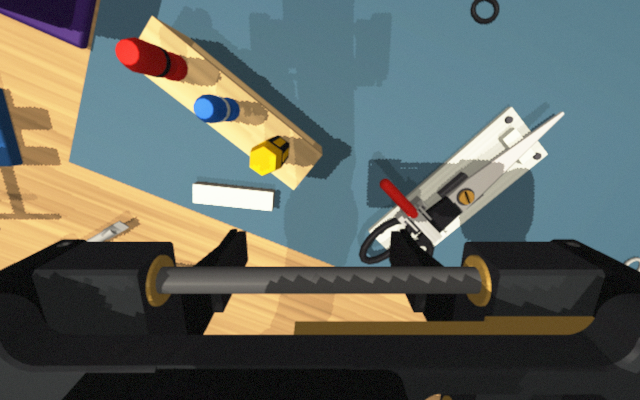

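The driver's hex top is at (265,157), with blue at (212,108) and red at (140,55). I'll measure the hexagon and move above the driver.

Run:
```python
from h import *
c=dict(np.load("w3.npz")); hsv=cv2.cvtColor(c["image"],cv2.COLOR_RGB2HSV)
b=np.zeros((400,640),bool);s=np.s_[125:185,235:300]
b[s]=((hsv[...,0]>20)&(hsv[...,0]<35)&(hsv[...,1]>200)&(hsv[...,2]>200))[s]
P,u,v=cloud(c,b);print(len(u),np.percentile(P[:,2],[5,50,75,95]))
top=P[:,2]>np.percentile(P[:,2],95)-0.004
q=np.array([pt(c,a,d,np.median(P[top,2])) for a,d in zip(u[top],v[top])])[:,:2]
print("centre",(q.max(0)+q.min(0))/2,q.mean(0),np.ptp(q,axis=0),top.sum())
for a in range(0,60,5):
    w=[np.ptp(q@[np.cos(t),np.sin(t)]) for t in np.radians([a,a+60,a+120])]; print(a,np.round(np.array(w)*1e3,1),end=' ')
a=c["image"][115:195,215:325,::-1];cv2.imwrite("pics/w3c.png",cv2.resize(a,None,fx=7,fy=7,interpolation=cv2.INTER_CUBIC))
for uu,vv in((400,100),(320,110),(330,190)): print(pt(c,uu,vv))
```

```text
570 [0.18915736 0.19073755 0.19121697 0.19183401]
centre [0.49418383 0.18828029] [0.4942591  0.18860529] [0.02370476 0.02441415] 556
0 [23.7 24.1 23.3] 5 [24.2 24.5 23.8] 10 [24.5 24.9 24.1] 15 [24.7 25.  24.3] 20 [24.6 25.  24.3] 25 [24.5 24.8 24.1] 30 [24.2 24.4 23.7] 35 [23.7 23.8 23.1] 40 [23.1 23.1 22.6] 45 [22.5 22.3 22.1] 50 [22.7 21.9 22.4] 55 [23.5 22.6 23.1] [0.61237626 0.06032161 0.00650777]
[0.55465547 0.15929739 0.00559046]
[0.45195154 0.09766728 0.00635208]
```

View pics/w3c.png

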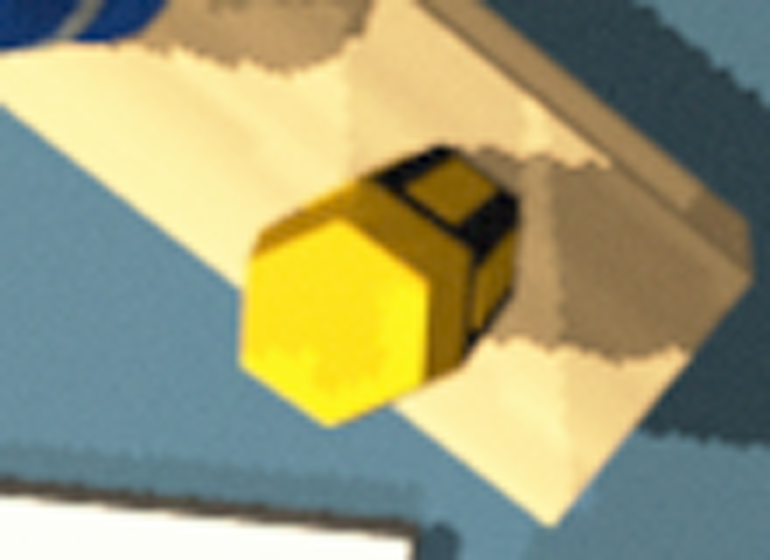

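The hex flats have normals at about -12/48/108° and the top is at z 0.191. The mat is at 0.006, so heights are consistent. I'll grasp across the stand, closing along -12°.

```bash
python3 -m crank '[[[0.087,0.0025,0.01,-0.005,0.159],[0.087,0.0025,0.01,-0.005,0.159],[0.087,0.0025,0.01,-0.005,0.159],[0.087,0.0025,0.01,-0.005,0.159],[0.087,0.0025,0.01,-0.005,0.159],[0.087,0.002,0.009,-0.005,0.159],[0.06,0,0,0,0]]]'
python3 - <<'E'
from h import *
o=get_obs();print(np.round(o["joint_positions"],2),o["position"],o["finger_gap"])
q=o["ee_rot"];print(np.degrees(2*np.arctan2(q[1],q[0]))-90)
c=read_camera("wrist");save(c,"w4")
hsv=cv2.cvtColor(c["image"],cv2.COLOR_RGB2HSV)
b=((hsv[...,0]>20)&(hsv[...,0]<35)&(hsv[...,1]>200)&(hsv[...,2]>200))
P,u,v=cloud(c,b);k=(abs(P[:,2]-.191)<.004)&(np.hypot(P[:,0]-.494,P[:,1]-.188)<.03);print(k.sum())
if k.sum()>50:
    u,v=u[k],v[k];q=np.array([pt(c,a,d,.1905) for a,d in zip(u,v)])[:,:2]
    print(u.mean(),v.mean(),"centre",q.mean(0),(q.max(0)+q.min(0))/2)
    for a in range(40,56,2):
        w=[np.ptp(q@[np.cos(t),np.sin(t)]) for t in np.radians([a,a+60,a+120])]; print(a,np.round(np.array(w)*1e3,1),end=' ')
E
```

```text
time: 5.1
position: [0.494, 0.1827, 0.2662]
ee_rot: [0.78, 0.626, -0.0, -0.0]
contact_force: [-0.2, -0.4, 0.1]
finger_gap: 0.951
gripper_force: 0.0
[ 0.16  0.28 -0.72  1.82  0.2   1.12 -0.85] [0.49397691 0.18269493 0.2661746 ] 0.9513468894896137
-12.519178800239615
667
316.52923538230885 204.5607196401799 centre [0.49372007 0.18971586] [0.49384092 0.18994162]
40 [23.1 24.2 22.9] 42 [22.8 24.  22.5] 44 [22.5 23.7 22.4] 46 [22.5 23.5 22.2] 48 [22.7 23.4 22.3] 50 [22.9 23.4 22.7] 52 [23.2 23.6 23. ] 54 [23.4 23.8 23.3]
```

```bash
python3 -m crank '[[[0.06,0,0.0065,-0.03,0],[0.06,0,0,-0.03,0],[0.06,0,0,-0.03,0],[0.06,0,0,-0.026,0],[0.06,0,0,0,0]]]'
```

```text
time: 5.78
position: [0.4931, 0.1882, 0.1492]
ee_rot: [0.78, 0.626, -0.002, -0.0]
contact_force: [0.0, 0.0, -1.2]
finger_gap: 0.686
gripper_force: 0.0
```

```bash
python3 -m crank '[[[0.02,0,0.001,0,0],[0.02,0,0,0,0],[0.02,0,0,0,0],[0.02,0,0,0,0],[0.02,0,0,0,0]]]'
python3 -m crank '[[[0.02,0,0,0.03,0],[0.02,0,0,0.05,0],[0.02,0,0,0.05,0],[0.02,0,0,0.05,0],[0.02,0,0,0.04,0],[0.02,0,0,0,0]]]'
python3 - <<'E'
from h import *
o=get_obs();print(np.round(o["joint_positions"],2),o["position"],o["gripper_force"],o["contact_force"],o["wrist_torque"])
for n in("scene","wrist"):
    c=read_camera(n);save(c,n+"2")
    for f in find_in(c,"driver_tip")[:3]: print(n,round(f["p"],2),np.round(f["centre"]),np.round(pt(c,*f["centre"]),4))
    np.savez(n+"2.npz",**{k:np.array(c[k]) for k in("image","depth","intrinsics","cam_to_world")})
    if n=="scene":
        T=np.linalg.inv(np.array(c["cam_to_world"]));p=T@np.r_[o["position"]-[0,0,.11],1];p=np.array(c["intrinsics"])@p[:3];u,v=(p[:2]/p[2]).astype(int);print(u,v)
        cv2.imwrite("pics/s2c.png",cv2.resize(c["image"][v-40:v+40,u-50:u+50,::-1],None,fx=7,fy=7,interpolation=cv2.INTER_CUBIC))
E
```

```text
time: 6.4
position: [0.4942, 0.1908, 0.151]
ee_rot: [0.779, 0.627, 0.0, 0.0]
contact_force: [-0.8, -0.6, 2.2]
finger_gap: 0.32
gripper_force: 30.0
time: 7.15
position: [0.4948, 0.1917, 0.3734]
ee_rot: [0.779, 0.627, 0.003, 0.001]
contact_force: [0.6, 0.1, -2.4]
finger_gap: 0.32
gripper_force: 30.0
[ 0.18  0.21 -0.74  1.66  0.14  1.33 -0.8 ] [0.49483357 0.19170705 0.37339807] 29.99310970991644 [ 0.56630683  0.05156332 -2.41066198] [-0.05629798 -0.06413026  0.02057589]
scene 0.83 [460. 196.] [0.2341 0.3358 0.0151]
scene 0.65 [506. 193.] [0.1844 0.4551 0.0385]
scene 0.41 [303. 203.] [ 0.5157 -0.0647  0.0375]
400 160
wrist 0.79 [63. 31.] [0.1731 0.454  0.0419]
wrist 0.6 [318. 254.] [0.4958 0.2038 0.3903]
wrist 0.57 [131.  98.] [0.224  0.3494 0.0261]
```

View pics/s2c.png

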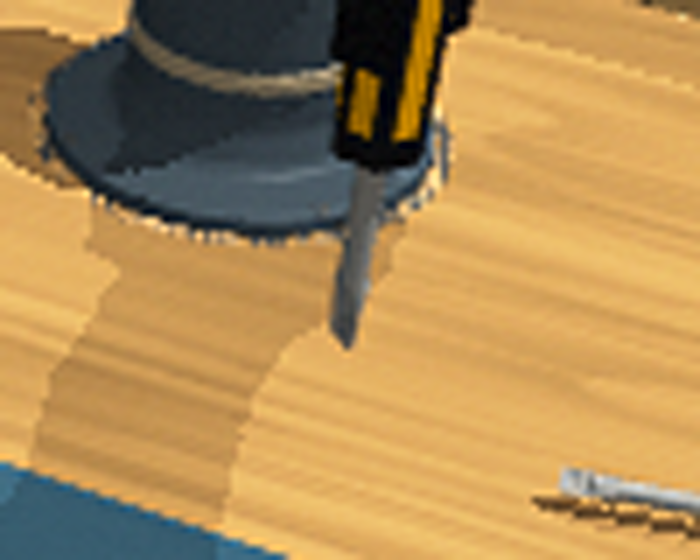

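The driver is held. The blade edge slants right-down at crop (330,330)–(348,348), which fits x≈48° best. To confirm, I'll turn it +60° nearer the scene camera; it should then show broad side on.

```bash
python3 -m crank '[[[0.02,0.05,0,0.01,0.175],[0.02,0.05,0,0.01,0.175],[0.02,0.05,0,0.01,0.175],[0.02,0.05,0,0.01,0.175],[0.02,0.04,0,0.01,0.175],[0.02,0.02,0,0,0.172],[0.02,0,0,0,0]]]'
python3 - <<'E'
from h import *
o=get_obs();print(np.round(o["joint_positions"],2),o["position"],o["gripper_force"])
c=read_camera("scene")
np.savez("s3.npz",**{k:np.array(c[k]) for k in("image","depth","intrinsics","cam_to_world")})
T=np.linalg.inv(np.array(c["cam_to_world"]));K=np.array(c["intrinsics"])
p=T@np.r_[o["position"]-[0,0,.115],1];p=K@p[:3];u,v=(p[:2]/p[2]).astype(int);print(u,v,p[2])
cv2.imwrite("pics/s3c.png",cv2.resize(c["image"][v-40:v+40,u-50:u+50,::-1],None,fx=7,fy=7,interpolation=cv2.INTER_CUBIC))
E
```

```text
time: 8.22
position: [0.7549, 0.1906, 0.4163]
ee_rot: [0.362, 0.932, -0.001, -0.002]
contact_force: [-0.4, -0.3, -1.4]
finger_gap: 0.32
gripper_force: 30.0
[ 0.05  0.7  -0.82  0.9   0.49  1.7   0.27] [0.75487526 0.19056968 0.41626679] 29.992385074247636
356 216 0.6524234958509231
```

View pics/s3c.png

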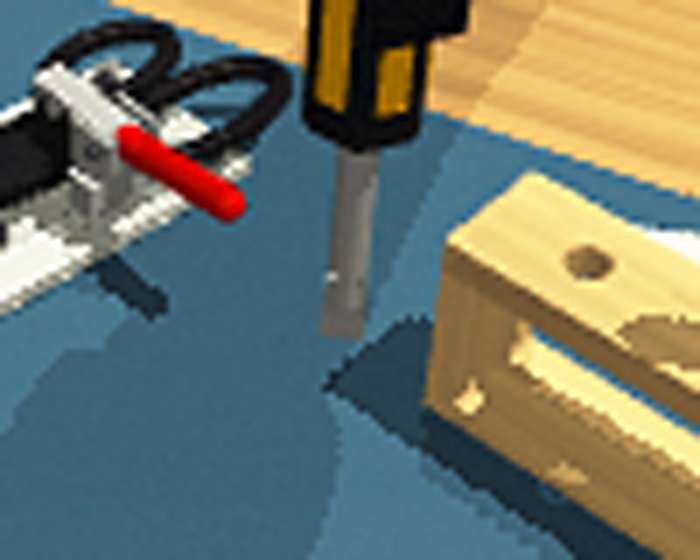

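Confirmed: the blade is now broad, about 6 px from (320,330) to (362,340), so driver x = tool y + 60°. I'll move to a hover above the screw with the blade at the slot's 49.5°.

```bash
python3 -m crank '[[[0.02,-0.032,-0.038,-0.01,-0.169],[0.02,-0.032,-0.038,-0.01,-0.169],[0.02,-0.032,-0.038,-0.01,-0.169],[0.02,-0.032,-0.038,-0.01,-0.169],[0.02,-0.032,-0.038,-0.02,-0.169],[0.02,-0.032,-0.038,-0.05,-0.169],[0.02,-0.032,-0.038,-0.05,0],[0.02,0,0,-0.045,0],[0.02,0,0,0,0],[0.02,0,0,0,0]]]'
cat > look.py <<'E'
from h import *
import sys
o=get_obs();q=o["ee_rot"];ty=np.degrees(2*np.arctan2(q[1],q[0]))-90
print(np.round(o["joint_positions"],2),np.round(o["position"],4),"driver x",ty+60,"gf",o["gripper_force"],np.round(o["contact_force"],2),np.round(o["wrist_torque"],3))
c=read_camera("wrist")
np.savez(sys.argv[1]+".npz",**{k:np.array(c[k]) for k in("image","depth","intrinsics","cam_to_world")})
T=np.linalg.inv(np.array(c["cam_to_world"]));K=np.array(c["intrinsics"])
p=K@(T@np.r_[.5294,-.0791,.0459,1])[:3];u,v=(p[:2]/p[2]).astype(int);print("head at",p[:2]/p[2],p[2])
print("crop org",u-32,v-25)
cv2.imwrite("pics/"+sys.argv[1]+".png",cv2.resize(c["image"][v-25:v+25,u-32:u+32,::-1],None,fx=12,fy=12,interpolation=cv2.INTER_CUBIC))
E
python3 look.py d1
```

```text
time: 9.52
position: [0.5379, -0.0656, 0.2287]
ee_rot: [0.769, 0.64, 0.001, 0.001]
contact_force: [-0.5, 1.0, -0.3]
finger_gap: 0.321
gripper_force: 30.0
[ 0.59  0.34 -0.68  1.84  0.24  1.05 -0.37] [ 0.5379 -0.0656  0.2287] driver x 49.53788731549507 gf 29.993046503893197 [-0.49  1.02 -0.26] [ 0.001 -0.045  0.022]
head at [313.06188095 194.19738634] 0.3404020266279105
crop org 281 169
```

View pics/d1.png

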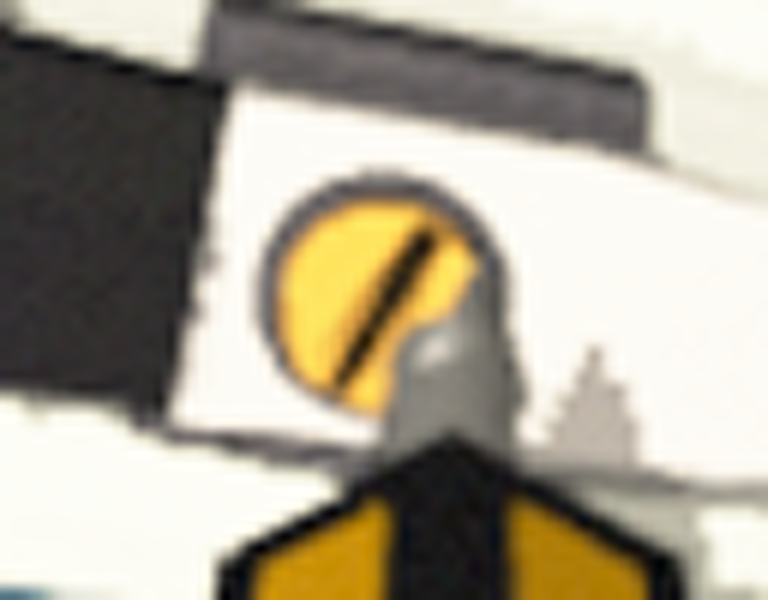

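The head is centred at crop (378,300), image (312.5,194), and the slot direction is visible. The shaft is at crop x 390–515, so its mid column is about 318.7. I'll calibrate from this same image numerically.

```bash
cat > an.py <<'E'
from h import *
import sys
def an(c,o,tcp_off=(0,0)):
    K=c["intrinsics"];T=np.linalg.inv(c["cam_to_world"])
    pr=lambda X:(lambda p:p[:2]/p[2])(K@(T@np.r_[X,1])[:3])
    for h in(.06,.08,.1,.12,.13): print("axis",h,np.round(pr(o-[0,0,h]),1),end=' ')
    hsv=cv2.cvtColor(c["image"],cv2.COLOR_RGB2HSV)
    u0,v0=pr([.5294,-.0791,.0459]).astype(int);s=np.s_[v0-20:v0+20,u0-20:u0+20];b=np.zeros((400,640),bool)
    b[s]=((hsv[...,0]>15)&(hsv[...,0]<35)&(hsv[...,1]>110)&(hsv[...,2]>170))[s]
    n,l,st,_=cv2.connectedComponentsWithStats(cv2.dilate(b.astype(np.uint8),np.ones((3,3))));
    b&=l==l[v0-20:v0+20,u0-20:u0+20][b[s]].ravel()[np.argmax(st[l[s][b[s]],4])]
    pts=cv2.convexHull(np.argwhere(b)[:,::-1].astype(np.int32))
    hull=np.zeros((400,640),np.uint8);cv2.fillConvexPoly(hull,pts,1)
    w=np.clip(330-c["image"].astype(int).sum(2),0,None)*(hull>0)
    v,u=np.nonzero(w);ww=w[v,u];X=np.array([pt(c,a,d,.0459) for a,d in zip(u,v)])[:,:2];m=np.average(X,axis=0,weights=ww)
    e,V=np.linalg.eigh(np.cov((X-m).T,aweights=ww));d=V[:,1]
    E=np.array([pt(c,*q[0],.0459) for q in pts])[:,:2]
    n=np.array([-np.sin(np.radians(49.5)),np.cos(np.radians(49.5))])
    print("\nslot dark centre",m,"ang",np.degrees(np.arctan2(d[1],d[0]))%180,np.sqrt(e),"offset along normal",n@m, "hull x",E[:,0].min(),E[:,0].max(),"y",E[:,1].min(),E[:,1].max())
    print("TCP normal",n@o[:2])
if __name__=="__main__":
    an(dict(np.load(sys.argv[1]+".npz")),np.array(eval(sys.argv[2])))
E
python3 an.py d1 '[0.5379,-0.0656,0.2287]'; python3 an.py w2 '[0.4758,-0.1074,0.1627]'
python3 - <<'E'
from h import *
c=np.load("d1.npz");g=c["image"]
for v in (198,200,202,204,206): print(v,g[v,308:330].sum(1,dtype=int))
for v in (212,218,224,230,240): print(v,g[v,295:345].sum(1,dtype=int))
E
```

```text
axis 0.06 [318.5 219.8] axis 0.08 [318.4 211. ] axis 0.1 [318.3 203.6] axis 0.12 [318.3 197.2] axis 0.13 [318.3 194.3] 
slot dark centre [ 0.52946783 -0.07814636] ang 49.63407809592845 [0.00057408 0.00485137] offset along normal -0.45336250191953514 hull x 0.5183528504160111 0.5380456314665721 y -0.08822614278774159 -0.06857110992090054
TCP normal -0.4516261608667167
axis 0.06 [318.3 219. ] axis 0.08 [318.4 210.1] axis 0.1 [318.5 202.5] axis 0.12 [318.5 196. ] axis 0.13 [318.6 193.1] 
slot dark centre [ 0.52951321 -0.07857835] ang 49.69097437063233 [0.00097491 0.00525154] offset along normal -0.4536775586246383 hull x 0.5192063218466946 0.5390505356326516 y -0.08930360703966567 -0.0692782870351192
TCP normal -0.43155187882315643
198 [528 408 129 231 441 487 388 442 574 604 520 420 365 336 305 374 660 749
 749 749 749 710]
200 [444 185 342 515 542 486 380 385 387 403 388 380 348 335 314 292 479 711
 749 749 709 542]
202 [420 419 503 542 524 426 384 396 394 401 385 378 355 339 303 290 399 673
 733 640 544 539]
204 [743 742 716 682 548 359 381 393 394 369 326 336 356 341 305 345 654 733
[... 453 characters left out ...]
08 293 308 315 294
 305 299 299 251  65  63  58 343 520 544 551 543 548 634]
224 [389 363 241  84  86  71 261 348 351 353 343 366 347 356 353 355 320 238
  75  77  70  69  68  63  77  74  62  74 107 240 302 294 303 302 310 309
 307 298 306 294 218  35  62  64 338 506 533 541 533 534]
230 [316 194  69  57  76 228 332 348 358 354 340 357 350 348 353 342 316 194
  83  72  78  79  73  75  66  82  69  77  67 237 317 305 322 321 312 314
 318 314 308 299 285 195  67  62  73 103 193 208 206 213]
240 [ 58  57  32  87 191 246 253 243 247 235 293 343 347 367 355 339 255  92
  80  61  63  65  64  77  74  65  72  59  82 141 256 309 309 299 297 313
 304 295 308 313 311 300 257 129  62  43  49  75  86  95]
```

Run:
```python
from h import *
o=np.array([0.5379,-0.0656,0.2287])
c=dict(np.load("d1.npz"));P,u,v=cloud(c,np.ones((400,640),bool))
r=np.hypot(*(P[:,:2]-o[:2]).T);k=(r<.022)&(P[:,2]>o[2]+.02)
print(np.histogram(P[k,2]-o[2],bins=np.arange(.02,.1,.005)))
t=k&(abs(P[:,2]-o[2]-.040)<.004);print(t.sum(),u[t].min(),u[t].max(),v[t].min(),v[t].max())
Q=P[t,:2]-o[:2];tx=np.array([.182,.983]);ty=np.array([.983,-.182])
print("z",np.median(P[t,2]-o[2]));a=Q@tx;b=Q@ty;print("tool x range",np.percentile(a,[0,1,99,100]),a.mean(),"tool y",np.percentile(b,[0,1,99,100]),b.mean())
for vv in range(245,300,5): print(vv,c["image"][vv,300:338:4].tolist() if vv%10==0 else "",np.round(pt(c,318,vv)-o,4))
```

```text
(array([ 429,  173,  485, 1452,  264,  136,  118,   84,   30,    0,    0,
          1,    0,    0,    0]), array([0.02 , 0.025, 0.03 , 0.035, 0.04 , 0.045, 0.05 , 0.055, 0.06 ,
       0.065, 0.07 , 0.075, 0.08 , 0.085, 0.09 , 0.095]))
1668 272 365 294 321
z 0.039366017968255396
tool x range [-0.01063184 -0.00926418  0.00532713  0.00739252] -0.0018954378217915975 tool y [-0.01927391 -0.01912293  0.01834085  0.0185952 ] -0.00040399850014848234
245  [0.002  0.014  0.0124]
250 [[140, 102, 11], [24, 23, 23], [26, 26, 29], [25, 25, 26], [24, 20, 22], [29, 30, 31], [23, 22, 21], [24, 25, 20], [25, 22, 21], [230, 171, 8]] [0.002  0.0138 0.0176]
255  [0.002  0.0139 0.0228]
260 [[105, 75, 8], [145, 103, 1], [146, 106, 5], [146, 106, 8], [143, 103, 3], [143, 104, 8], [146, 105, 8], [144, 103, 6], [143, 102, 5], [92, 66, 5]] [0.0018 0.0129 0.0257]
265  [0.0019 0.0131 0.0306]
270 [[86, 83, 80], [91, 88, 83], [89, 86, 82], [90, 86, 83], [85, 83, 80], [85, 84, 80], [87, 84, 80], [89, 85, 81], [87, 84, 80], [91, 89, 85]] [0.0052 0.0316 0.0668]
275  [0.0051 0.0313 0.0691]
280 [[121, 115, 112], [119, 113, 108], [119, 116, 111], [119, 116, 110], [122, 119, 113], [118, 115, 110], [122, 119, 116], [121, 118, 113], [121, 118, 113], [120, 118, 113]] [0.0048 0.0296 0.069 ]
285  [0.0047 0.0286 0.0701]
290 [[104, 100, 96], [103, 102, 94], [105, 101, 94], [106, 103, 96], [103, 102, 95], [103, 102, 96], [102, 100, 93], [104, 102, 95], [102, 101, 93], [103, 101, 95]] [0.0045 0.0276 0.0711]
295  [0.0003 0.0046 0.0399]
```

```bash
python3 -m crank '[[[0.02,-0.0087,-0.0115,-0.015,0],[0.02,0,0,-0.02,0],[0.02,0,0,-0.01,0],[0.02,0,0,0,0],[0.02,0,0,0,0]]]'
python3 - <<'E'
from h import *
for i in range(3): o=get_obs();print(np.round(o["position"],5),np.round(o["contact_force"],2),np.round(o["wrist_torque"],3))
E
```

```text
time: 10.2
position: [0.529, -0.0781, 0.1825]
ee_rot: [0.769, 0.64, 0.0, 0.0]
contact_force: [-0.5, 0.3, -0.9]
finger_gap: 0.322
gripper_force: 30.0
[ 0.52899 -0.07807  0.18247] [-0.5   0.3  -0.89] [-0.032 -0.103 -0.009]
[ 0.52899 -0.07807  0.18247] [-0.5   0.3  -0.89] [-0.032 -0.103 -0.009]
[ 0.52899 -0.07807  0.18247] [-0.5   0.3  -0.89] [-0.032 -0.103 -0.009]
```

```bash
python3 -m crank '[[[0.02,0.0002,0.0008,-0.001,0],[0.02,0,0,-0.001,0]]]'
python3 -m crank '[[[0.02,0,0,0,0]]]'
python3 -m crank '[[[0.02,0,0,0,0]]]'
python3 look.py d2;python3 an.py d2 '[0.5292,-0.0772,0.1805]'
```

```text
time: 10.45
position: [0.5289, -0.0772, 0.1802]
ee_rot: [0.769, 0.64, 0.0, 0.0]
contact_force: [-0.6, 0.5, -2.0]
finger_gap: 0.318
gripper_force: 30.0
time: 10.58
position: [0.5287, -0.0773, 0.1799]
ee_rot: [0.769, 0.64, 0.0, 0.0]
contact_force: [-0.3, -0.3, -0.8]
finger_gap: 0.317
gripper_force: 30.0
time: 10.7
position: [0.5287, -0.0774, 0.1799]
ee_rot: [0.769, 0.64, 0.0, 0.0]
contact_force: [-0.0, 0.5, -1.1]
finger_gap: 0.321
gripper_force: 30.0
[ 0.59  0.38 -0.65  1.91  0.28  0.95 -0.38] [ 0.5287 -0.0774  0.1799] driver x 49.515841028163834 gf 29.992963095822347 [-0.03  0.53 -1.12] [ 0.007 -0.032 -0.016]
head at [319.63003167 194.64548215] 0.28985447764085026
crop org 287 169
axis 0.06 [319.4 219.7] axis 0.08 [319.3 210.9] axis 0.1 [319.2 203.4] axis 0.12 [319.1 197. ] axis 0.13 [319.1 194.1] 
slot dark centre [ 0.53295581 -0.07589297] ang 82.91479510751543 [0.00139243 0.00368521] offset along normal -0.4545513193740406 hull x 0.5185631046159577 0.5384780980660232 y -0.0859053592467622 -0.06875726955985514
TCP normal -0.45254422632662655
```

View pics/d2.png

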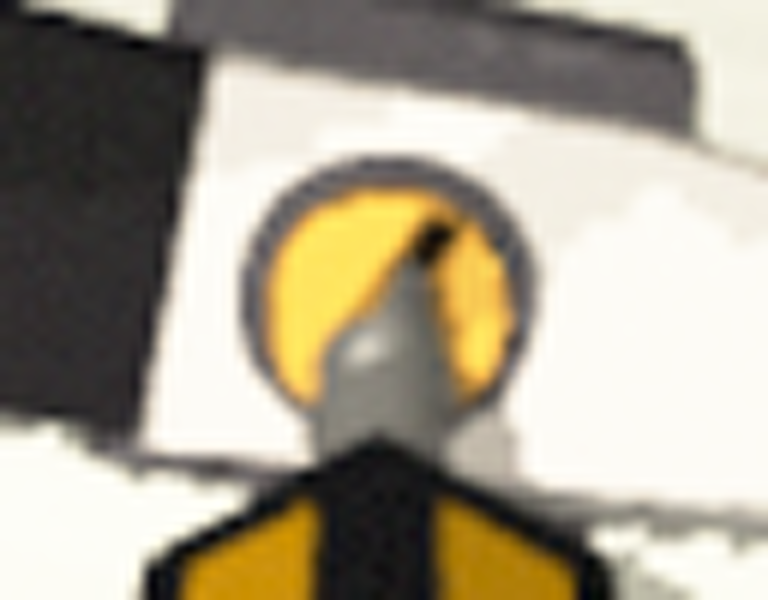

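The blade sits right over the slot: its far end is at crop (415,262) and the dark slot continues from (432,240). I'll descend gently.

```bash
python3 -m crank '[[[0.02,0,0,-0.001,0],[0.02,0,0,-0.001,0],[0.02,0,0,-0.001,0],[0.02,0,0,0,0]]]'
python3 -m crank '[[[0.02,0,0,-0.001,0],[0.02,0,0,0,0]]]'
```

```text
time: 11.25
position: [0.5286, -0.0774, 0.1767]
ee_rot: [0.769, 0.64, -0.0, -0.0]
contact_force: [-0.3, -0.9, -2.1]
finger_gap: 0.323
gripper_force: 30.0
time: 11.5
position: [0.5288, -0.0773, 0.1762]
ee_rot: [0.769, 0.64, 0.0, 0.0]
contact_force: [-0.4, -0.0, 1.4]
finger_gap: 0.318
gripper_force: 30.0
```

```bash
python3 -m crank '[[[0.02,0,0,-0.0005,0],[0.02,0,0,0,0]]]'
python3 -m crank '[[[0.02,0,0,-0.0005,0],[0.02,0,0,0,0]]]'
```

```text
time: 11.75
position: [0.529, -0.0775, 0.1753]
ee_rot: [0.769, 0.64, 0.0, 0.0]
contact_force: [0.7, -0.5, -1.2]
finger_gap: 0.319
gripper_force: 30.0
time: 12.0
position: [0.5289, -0.0776, 0.1748]
ee_rot: [0.769, 0.64, 0.0, 0.0]
contact_force: [1.1, -0.7, -2.8]
finger_gap: 0.322
gripper_force: 30.0
```

```bash
python3 -m crank '[[[0.02,0,0,-0.0005,0],[0.02,0,0,0,0]]]'
python3 -m crank '[[[0.02,0,0,-0.0005,0],[0.02,0,0,0,0]]]'
python3 -m crank '[[[0.02,0,0,-0.0005,0],[0.02,0,0,0,0]]]'
```

```text
time: 12.25
position: [0.5289, -0.0776, 0.1744]
ee_rot: [0.769, 0.64, 0.0, 0.0]
contact_force: [1.2, -0.4, -1.8]
finger_gap: 0.32
gripper_force: 30.0
time: 12.5
position: [0.5289, -0.0776, 0.1739]
ee_rot: [0.769, 0.64, 0.0, 0.0]
contact_force: [2.7, -2.8, -0.9]
finger_gap: 0.321
gripper_force: 30.0
time: 12.75
position: [0.5289, -0.0775, 0.1735]
ee_rot: [0.769, 0.64, 0.0, 0.0]
contact_force: [1.2, -1.5, 0.0]
finger_gap: 0.32
gripper_force: 30.0
```

```bash
python3 -m crank '[[[0.02,0.0002,-0.0002,-0.0005,0],[0.02,0,0,0,0]]]'
python3 -m crank '[[[0.02,0,0,-0.0005,0],[0.02,0,0,0,0]]]'
python3 -m crank '[[[0.02,0,0,-0.0005,0],[0.02,0,0,0,0]]]'
```

```text
time: 13.0
position: [0.5291, -0.0775, 0.1733]
ee_rot: [0.769, 0.64, 0.0, 0.0]
contact_force: [0.8, -2.7, 4.1]
finger_gap: 0.321
gripper_force: 30.0
time: 13.25
position: [0.5291, -0.0775, 0.1732]
ee_rot: [0.769, 0.64, 0.0, 0.0]
contact_force: [-0.4, -1.6, 6.8]
finger_gap: 0.318
gripper_force: 30.0
time: 13.5
position: [0.5292, -0.0774, 0.1731]
ee_rot: [0.769, 0.64, 0.0, 0.0]
contact_force: [-1.2, -2.1, 9.4]
finger_gap: 0.316
gripper_force: 30.0
```

The blade bottomed at z 0.1733, 3 mm below the head top, with about 10 N. Now I'll turn clockwise while watching the torque.

```bash
cat > t.py <<'E'
from h import *
o=get_obs();q=o["ee_rot"];print("YAW",round(np.degrees(2*np.arctan2(q[1],q[0]))-30,2),"pos",np.round(o["position"],4),"F",np.round(o["contact_force"],1),"T",np.round(o["wrist_torque"],3))
E
python3 t.py
python3 -m crank '[[[0.02,0,0,0,-0.08],[0.02,0,0,0,-0.08],[0.02,0,0,0,0]]]' >/dev/null; python3 t.py
python3 -m crank '[[[0.02,0,0,0,-0.08],[0.02,0,0,0,-0.08],[0.02,0,0,0,0]]]'>/dev/null; python3 t.py
```

```text
YAW 49.51 pos [ 0.5292 -0.0774  0.1731] F [-1.2 -2.1  9.4] T [-0.591  0.056  0.048]
YAW 40.34 pos [ 0.5294 -0.0776  0.1731] F [-0.2 -1.6  8.6] T [-0.679 -0.085  0.117]
YAW 31.17 pos [ 0.5295 -0.0776  0.1731] F [ 1.1 -1.6  8. ] T [-0.701 -0.111  0.136]
```

```bash
python3 -m crank '[[[0.02,0.0004,-0.0003,0,0],[0.02,0,0,0,0]]]'>/dev/null; python3 t.py
python3 -m crank '[[[0.02,0.0001,-0.0001,0,-0.05],[0.02,0.0001,0,0,-0.05]]]'>/dev/null; python3 t.py
python3 -m crank '[[[0.02,0,0,0,0]]]'>/dev/null; python3 t.py
python3 -m crank '[[[0.02,0.0001,-0.0001,0,-0.05],[0.02,0.0001,0,0,-0.05]]]'>/dev/null; python3 t.py
python3 -m crank '[[[0.02,0,0,0,0]]]'>/dev/null; python3 t.py
```

```text
YAW 31.19 pos [ 0.5297 -0.0778  0.173 ] F [-0.5 -2.2  8.2] T [-0.6    0.041  0.053]
YAW 25.37 pos [ 0.5298 -0.0778  0.173 ] F [-0.2 -1.4  9.2] T [-0.584  0.093  0.038]
YAW 25.45 pos [ 0.5298 -0.0778  0.173 ] F [-0.4 -1.7  8.2] T [-0.525  0.031  0.074]
YAW 19.64 pos [ 0.5299 -0.0779  0.173 ] F [-0.5 -1.5  8.5] T [-0.584  0.11   0.011]
YAW 19.72 pos [ 0.5299 -0.0779  0.173 ] F [-0.6 -1.1  9.3] T [-0.548  0.072  0.002]
```

```bash
python3 -m crank '[[[0.02,0.0001,-0.0002,0,-0.05],[0.02,0.0001,-0.0001,0,-0.05],[0.02,0,0,0,-0.03]]]'>/dev/null; python3 t.py
for i in 1 2 3; do python3 -m crank '[[[0.02,0,0,0,0]]]'>/dev/null; python3 t.py; done
python3 -m crank '[[[0.02,0.0001,-0.0001,0,-0.05]]]'>/dev/null; python3 t.py
python3 -m crank '[[[0.02,0,0,0,0]]]'>/dev/null; python3 t.py
python3 -m crank '[[[0.02,0.0001,-0.0001,0,-0.05]]]'>/dev/null; python3 t.py
python3 -m crank '[[[0.02,0,0,0,0]]]'>/dev/null; python3 t.py
```

```text
YAW 12.22 pos [ 0.5301 -0.0781  0.173 ] F [ 0.3 -0.7  8.9] T [-0.445  0.191  0.039]
YAW 12.28 pos [ 0.5301 -0.0781  0.173 ] F [-0.3 -1.5  8.2] T [-0.47   0.122  0.04 ]
YAW 12.29 pos [ 0.53   -0.078   0.1729] F [-0.8 -1.   9.3] T [-0.476  0.197  0.08 ]
YAW 12.29 pos [ 0.53   -0.0781  0.173 ] F [-0.5 -0.6  8.7] T [-0.453  0.153  0.065]
YAW 9.34 pos [ 0.5301 -0.0781  0.173 ] F [-0.7 -1.1  8.3] T [-0.315  0.168  0.047]
YAW 9.41 pos [ 0.5301 -0.0781  0.1729] F [-0.4 -1.1  8.2] T [-0.398  0.135 -0.008]
YAW 6.48 pos [ 0.5302 -0.0782  0.1729] F [-0.4 -1.   7.8] T [-0.395  0.28   0.041]
YAW 6.54 pos [ 0.5302 -0.0782  0.1729] F [-0.3 -0.9  9.2] T [-0.411  0.236  0.075]
```

```bash
sed -i 's/^o=get_obs();/o=get_obs();print("tau7",round(float(o["tau"][6]),3),end=" ");/' t.py
for k in 1 2 3 4 5 6; do python3 -m crank '[[[0.02,0.0001,0,0,-0.03]]]'>/dev/null; python3 t.py
python3 -m crank '[[[0.02,0,-0.00005,0,0]]]'>/dev/null; python3 t.py; done
```

```text
tau7 0.168 YAW 4.79 pos [ 0.5302 -0.0782  0.1729] F [-0.6 -1.   9. ] T [-0.441  0.242  0.022]
tau7 -0.087 YAW 4.83 pos [ 0.5302 -0.0782  0.173 ] F [-0.5 -1.   8.7] T [-0.347  0.267  0.025]
tau7 0.169 YAW 3.07 pos [ 0.5303 -0.0782  0.1729] F [-1.1 -1.2  9.6] T [-0.365  0.241  0.032]
tau7 -0.087 YAW 3.11 pos [ 0.5303 -0.0783  0.1729] F [-0.2 -1.7  9.5] T [-0.415  0.246  0.071]
tau7 0.169 YAW 1.35 pos [ 0.5303 -0.0783  0.1729] F [-1.9 -2.1  8.9] T [-0.432  0.35   0.064]
tau7 -0.087 YAW 1.4 pos [ 0.5303 -0.0782  0.1729] F [-0.8 -1.   9.5] T [-0.334  0.306  0.051]
tau7 0.169 YAW -0.37 pos [ 0.5304 -0.0783  0.1729] F [-1.3 -1.6  8.7] T [-0.353  0.321  0.04 ]
tau7 -0.087 YAW -0.33 pos [ 0.5304 -0.0783  0.1729] F [-0.9 -1.3  9. ] T [-0.345  0.338  0.053]
tau7 0.17 YAW -2.09 pos [ 0.5304 -0.0783  0.1729] F [-0.4 -1.3  9.1] T [-0.373  0.461  0.036]
tau7 -0.086 YAW -2.05 pos [ 0.5304 -0.0783  0.1729] F [-0.4 -0.9  9. ] T [-0.345  0.436  0.012]
tau7 0.17 YAW -3.8 pos [ 0.5305 -0.0784  0.1729] F [-0.9 -1.7  9.7] T [-0.35   0.422  0.065]
tau7 -0.086 YAW -3.77 pos [ 0.5304 -0.0784  0.1729] F [-0.5 -1.4  9.5] T [-0.376  0.396  0.016]
```

```bash
for k in 1 2 3 4 5; do python3 -m crank '[[[0.02,0,-0.00005,0,-0.03]]]'>/dev/null; python3 t.py
python3 -m crank '[[[0.02,0,0,0,0]]]'>/dev/null; python3 t.py; done
```

```text
tau7 0.169 YAW -5.52 pos [ 0.5305 -0.0784  0.1729] F [-1.2 -1.2  9.1] T [-0.322  0.505  0.041]
tau7 -0.086 YAW -5.49 pos [ 0.5305 -0.0784  0.1729] F [-1.  -0.9 10.2] T [-0.344  0.431  0.049]
tau7 0.169 YAW -7.24 pos [ 0.5305 -0.0785  0.1729] F [-0.7 -1.1  9.1] T [-0.323  0.378 -0.018]
tau7 -0.086 YAW -7.2 pos [ 0.5305 -0.0785  0.1729] F [-1.8 -0.8  8.6] T [-0.37   0.368  0.051]
tau7 0.169 YAW -8.96 pos [ 0.5305 -0.0785  0.1729] F [-2.  -1.5  9.3] T [-0.321  0.411  0.053]
tau7 -0.086 YAW -8.93 pos [ 0.5304 -0.0785  0.1729] F [-1.2 -1.5  9.5] T [-0.312  0.419  0.087]
tau7 0.169 YAW -10.68 pos [ 0.5305 -0.0786  0.1729] F [-1.4 -0.8  8.8] T [-0.283  0.391  0.018]
tau7 -0.086 YAW -10.64 pos [ 0.5305 -0.0785  0.1729] F [-1.2 -0.5  9.5] T [-0.276  0.382  0.03 ]
tau7 0.169 YAW -12.4 pos [ 0.5305 -0.0786  0.1729] F [-0.7 -1.3  8.7] T [-0.271  0.408  0.05 ]
tau7 -0.086 YAW -12.36 pos [ 0.5305 -0.0786  0.1729] F [-1.   0.1  9.1] T [-0.335  0.388 -0.002]
```

```bash
for k in 1 2 3; do python3 -m crank '[[[0.02,0.00005,-0.00005,0,-0.03]]]'>/dev/null; python3 t.py
python3 -m crank '[[[0.02,0,0,0,0]]]'>/dev/null; python3 t.py; done
```

```text
tau7 0.169 YAW -14.12 pos [ 0.5305 -0.0786  0.1729] F [-1.5 -1.2  9.5] T [-0.24   0.388  0.011]
tau7 -0.086 YAW -14.08 pos [ 0.5305 -0.0786  0.1729] F [-0.9 -1.3  8.9] T [-0.253  0.419  0.028]
tau7 0.151 YAW -15.83 pos [ 0.5305 -0.0787  0.1728] F [-1.8 -0.4  8.8] T [-0.3    0.407  0.044]
tau7 -0.101 YAW -15.79 pos [ 0.5305 -0.0786  0.1729] F [-1.7 -0.8  8.5] T [-0.289  0.489  0.049]
tau7 0.111 YAW -17.54 pos [ 0.5306 -0.0787  0.1729] F [-1.  -1.5  9.3] T [-0.292  0.452  0.145]
tau7 -0.136 YAW -17.5 pos [ 0.5306 -0.0787  0.1728] F [-1.7 -0.9  8.8] T [-0.31   0.437  0.143]
```

```bash
for k in 1 2; do python3 -m crank '[[[0.02,0,-0.00005,0,-0.03]]]'>/dev/null; python3 t.py
python3 -m crank '[[[0.02,0,0,0,0]]]'>/dev/null; python3 t.py; done
```

```text
tau7 0.071 YAW -19.25 pos [ 0.5306 -0.0787  0.1729] F [-1.2 -1.8  9.3] T [-0.274  0.492  0.157]
tau7 -0.174 YAW -19.21 pos [ 0.5305 -0.0787  0.1728] F [-0.8 -1.7  9.5] T [-0.249  0.395  0.087]
tau7 0.03 YAW -20.96 pos [ 0.5306 -0.0788  0.1729] F [-2.1 -0.4  9. ] T [-0.279  0.445  0.207]
tau7 -0.212 YAW -20.92 pos [ 0.5306 -0.0788  0.1729] F [-1.  -0.4  8.7] T [-0.25   0.461  0.185]
```

It's snug: the quiet joint-7 torque rose by 0.126 N m over the running torque (total about 0.17), and the wrist reads about 0.19. I'll relax, lift straight out and head back.

```bash
python3 -m crank '[[[0.02,0,0,0,0.03],[0.02,0,0,0.001,0],[0.02,0,0,0.001,0],[0.02,0,0,0.001,0],[0.02,0,0,0.002,0]]]'; python3 t.py
python3 -m crank '[[[0.02,0,0,0.005,0],[0.02,0,0,0.02,0],[0.02,0,0,0.04,0],[0.02,0,0,0.05,0],[0.02,0,0,0.05,0],[0.02,0,0,0.035,0],[0.02,-0.0052,0.0385,0,0.166],[0.02,-0.0052,0.0385,0,0.166],[0.02,-0.0052,0.0385,0,0.166],[0.02,-0.0052,0.0385,0,0.166],[0.02,-0.0052,0.0385,0,0.166],[0.02,-0.0052,0.0385,0,0.166],[0.02,-0.0052,0.0385,0,0.166],[0.02,0,0,0,0],[0.02,0,0,0,0]]]'; python3 t.py
```

```text
time: 21.12
position: [0.5296, -0.0788, 0.1755]
ee_rot: [0.996, 0.094, -0.002, -0.001]
contact_force: [0.1, 0.1, -5.1]
finger_gap: 0.319
gripper_force: 30.0
tau7 -0.042 YAW -19.25 pos [ 0.5296 -0.0788  0.1755] F [ 0.1  0.1 -5.1] T [ 0.23  -0.161  0.039]
time: 23.0
position: [0.4944, 0.1893, 0.3772]
ee_rot: [0.781, 0.624, -0.0, 0.001]
contact_force: [-0.0, -0.2, -1.7]
finger_gap: 0.321
gripper_force: 30.0
tau7 0.003 YAW 47.25 pos [0.4944 0.1893 0.3772] F [-0.  -0.2 -1.7] T [-0.099 -0.117 -0.001]
```

```bash
python3 -m crank '[[[0.02,0,0.0015,-0.04,0],[0.02,0,0,-0.05,0],[0.02,0,0,-0.04,0],[0.02,0,0,0,0],[0.02,0,0,0,0]]]'; python3 t.py
python3 - <<'E'
from h import *
c=read_camera("wrist");o=get_obs()["position"];g=cv2.cvtColor(c["image"],cv2.COLOR_RGB2GRAY)
K=np.array(c["intrinsics"]);T=np.linalg.inv(np.array(c["cam_to_world"]))
for h in (.08,.1,.13,.14): p=K@(T@np.r_[o-[0,0,h],1])[:3];print(h,p[:2]/p[2])
p=K@(T@np.r_[o[:2],.096,1])[:3];u,v=(p[:2]/p[2]).astype(int)
for r in range(v-14,v+12,2): print(r,' '.join(f"{x//10:2d}" for x in g[r,u-22:u+23]))
print(u-22)
E
```

```text
time: 23.62
position: [0.4957, 0.1914, 0.2486]
ee_rot: [0.781, 0.624, 0.001, 0.001]
contact_force: [0.2, 0.7, -1.5]
finger_gap: 0.322
gripper_force: 30.0
tau7 0.001 YAW 47.23 pos [0.4957 0.1914 0.2486] F [ 0.2  0.7 -1.5] T [ 0.024 -0.043 -0.036]
0.08 [318.5164687  210.79188162]
0.1 [318.4404753  203.37159017]
0.13 [318.34565607 194.11307104]
0.14 [318.31816374 191.42861225]
174 23 23 23 23 22 22 22 22 22 21 19 19 19 19 20 20 21 21 21 21 22 22 22 21 22 22 22 22 22 22 22 22 22 22 21 21 21 19 19 19 19 19 19 19 19
176 23 23 23 22 22 22 22 22 22 22 20 21 21 22 22 22 22 22 22 22 22 22 21 21 22 22 22 22 22 22 22 22 22 21 21 21 20 19 19 19 19 19 19 19 19
178 23 23 22 22 22 22 22 22 22 22 22 21 22 22 22 22 22 22 22 22 22 21 21 21 22 22 22 22 22 22 22 22 21 19 19 19 19 19 19 19 19 19 19 19 19
180 23 23 22 22 22 22 22 22 22 22 22 21 21 22 22 22 22 22 22 22 22 21 21 21 21 22 22 22 22 22 21 20 20 19 19 19 19 19 19 19 19 19 19 19 20
182 23 23 22 22 22 22 22 22 22 22 22 21 21 22 22 22 22 21 20 19 18 18 18 19 20 21 22 22 22 22 20 20 19 19 19 19 19 19 19 19 19 20 20 20 21
184 22 23 22 22 22 22 22 22 
[... 387 characters left out ...]
1
190 23 22 22 22 22 22 22 22 22 22 22 21 16 11 12 12 12 12 13 13 13 13 13 12 12 12 12 12 12 16 21 22 22 21 21 21 21 21 21 21 21 21 21 21 21
192 23 22 22 22 22 22 22 22 22 22 22 21 17 10 10 11 12 12 13 13 13 13 13 11 10  9 10 12 12 17 21 22 22 21 21 21 21 21 21 21 21 21 21 21 21
194 22 22 22 22 22 22 22 22 22 22 22 22 20 15 10 10 11 12 12 13 13 13 13 11 10  9  8 10 14 17 17 18 21 21 21 21 21 21 21 21 21 21 21 21 21
196 22 22 22 22 22 22 22 22 22 22 22 22 22 21 17 12 11 11 12 12 13 14 14 13 11 10  8 11 14 14 14 17 20 21 21 21 21 21 21 22 21 21 21 21 20
198 22 22 22 22 22 22 22 22 22 22 22 22 22 22 22 21 19 14 11 13 17 18 14 12 11 10  9  9 12 14 14 14 18 21 21 21 21 21 21 21 21 21 21 20 19
296
```

The hole's centre is at about (316.6,191) with the axis 1.7 mm to the right, so I'll correct -x and descend.

```bash
python3 -m crank '[[[0.02,-0.0015,0,-0.01,0],[0.02,0,0,-0.02,0],[0.02,0,0,-0.02,0],[0.02,0,0,0,0]]]'; python3 t.py
python3 -m crank '[[[0.02,0,0,-0.015,0],[0.02,0,0,-0.015,0],[0.02,0,0,-0.008,0],[0.02,0,0,-0.004,0],[0.02,0,0,0,0]]]'; python3 t.py
```

```text
time: 24.18
position: [0.4921, 0.1912, 0.196]
ee_rot: [0.781, 0.625, -0.001, -0.0]
contact_force: [0.2, 0.2, -1.7]
finger_gap: 0.322
gripper_force: 30.0
tau7 -0.039 YAW 47.34 pos [0.4921 0.1912 0.196 ] F [ 0.2  0.2 -1.7] T [-0.019 -0.102  0.013]
time: 24.8
position: [0.4929, 0.1917, 0.1547]
ee_rot: [0.781, 0.625, -0.0, -0.0]
contact_force: [-0.1, 0.4, -1.7]
finger_gap: 0.319
gripper_force: 30.0
tau7 -0.009 YAW 47.35 pos [0.4929 0.1917 0.1547] F [-0.1  0.4 -1.7] T [ 0.005 -0.074  0.013]
```

```bash
python3 -m crank '[[[0.02,0.001,-0.0005,-0.001,0],[0.02,0,0,-0.001,0],[0.02,0,0,-0.001,0],[0.02,0,0,0,0]]]'; python3 t.py
python3 -m crank '[[[0.02,0,0,-0.0005,0],[0.02,0,0,-0.0005,0],[0.02,0,0,0,0]]]'; python3 t.py
```

```text
time: 25.3
position: [0.4939, 0.1911, 0.1518]
ee_rot: [0.781, 0.625, -0.0, 0.0]
contact_force: [0.3, 0.4, -1.6]
finger_gap: 0.317
gripper_force: 30.0
tau7 -0.002 YAW 47.34 pos [0.4939 0.1911 0.1518] F [ 0.3  0.4 -1.6] T [ 0.027 -0.104 -0.026]
time: 25.68
position: [0.494, 0.1912, 0.1513]
ee_rot: [0.781, 0.625, 0.0, 0.0]
contact_force: [-1.5, -0.5, 2.8]
finger_gap: 0.32
gripper_force: 30.0
tau7 -0.003 YAW 47.34 pos [0.494  0.1912 0.1513] F [-1.5 -0.5  2.8] T [-0.227  0.336  0.004]
```

Contact with the shelf at 0.1513, matching the grasp height. I'll release, retreat straight up and check.

```bash
python3 -m crank '[[[0.03,0,0,0,0],[0.04,0,0,0,0],[0.06,0,0,0,0],[0.06,0,0,0,0],[0.06,0,0,0,0]]]'
python3 -m crank '[[[0.06,0,0,0.02,0],[0.06,0,0,0.04,0],[0.06,0,0,0.05,0],[0.06,0,0,0.05,0],[0.06,-0.02,-0.03,0.02,0],[0.06,-0.01,-0.03,0,0],[0.06,0,0,0,0]]]'
python3 - <<'E'
from h import *
c=read_camera("wrist")
hsv=cv2.cvtColor(c["image"],cv2.COLOR_RGB2HSV)
b=((hsv[...,0]>20)&(hsv[...,0]<35)&(hsv[...,1]>200)&(hsv[...,2]>200))
P,u,v=cloud(c,b);k=(abs(P[:,2]-.191)<.006)&(np.hypot(P[:,0]-.494,P[:,1]-.188)<.04)
print(k.sum(),P[k].mean(0),np.percentile(P[k,2],[5,95]))
for n in("top",):
    c=read_camera(n)
    for t in("driver","red_driver_mid","blue_driver_mid","scissors_a","oil","spool","tin","stone"):
        for f in find_in(c,t)[:3]: print(t,round(f["p"],2),np.round(f["centre"]))
d=cv2.absdiff(c["image"],cv2.cvtColor(cv2.imread("pics/top.png"),cv2.COLOR_BGR2RGB)).sum(2)>90
n,l,st,ce=cv2.connectedComponentsWithStats(d.astype(np.uint8))
print([(s[:5].tolist()) for s in st[1:] if s[4]>25])
E
```

```text
time: 26.3
position: [0.4939, 0.1912, 0.1508]
ee_rot: [0.781, 0.625, 0.0, -0.0]
contact_force: [-0.6, 0.0, 0.1]
finger_gap: 0.663
gripper_force: 0.0
time: 27.18
position: [0.4636, 0.1288, 0.3311]
ee_rot: [0.782, 0.623, -0.0, 0.001]
contact_force: [-0.1, 1.0, 0.1]
finger_gap: 0.688
gripper_force: 0.0
518 [0.49324216 0.18982441 0.19053898] [0.18915361 0.1918248 ]
driver 0.72 [187. 196.]
driver 0.67 [135. 340.]
driver 0.62 [226. 130.]
red_driver_mid 0.49 [189. 197.]
scissors_a 0.84 [470. 201.]
scissors_a 0.8 [296. 120.]
oil 0.65 [227. 129.]
spool 0.78 [175. 145.]
tin 0.89 [446. 150.]
tin 0.39 [224. 128.]
stone 0.66 [445. 150.]
stone 0.62 [219. 256.]
[[243, 142, 38, 65, 906], [193, 148, 71, 101, 1877], [314, 178, 42, 54, 1044], [345, 186, 70, 59, 2174], [108, 221, 239, 164, 11314], [318, 232, 9, 13, 67], [336, 240, 8, 9, 44], [351, 255, 289, 145, 13983], [286, 373, 69, 27, 842], [291, 380, 21, 12, 62]]
```

The driver is back upright at its original place, with its top at z 0.1905, and everything else is undisturbed.

```bash
python3 -c "
from plant import finish_job
print(finish_job())"
```

```text
the job is handed in; nothing more can be done
None
```

I tightened the pivot screw about 70° clockwise until it came up snug against its stop at roughly 0.17 N m, stood the yellow-and-black driver back upright in its own hole with the other things left alone, and handed the job in at about 27 s.

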